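# Tighten the inspection nest's corner nut with a ring wrench and start the check

## Robot

A 6-joint arm with a two-finger parallel gripper is mounted at the origin on the work surface. World frame = base frame: x ahead of the robot, y to its left, z up, the work surface at z = 0. Lengths are in mm, angles in degrees, forces in N, time in s.
With the tool pointing down it reaches from about 325 to 750 mm from the base axis. Payload 7.6 kg.
Tool frame: the origin (TCP) lies on the centre line of the jaws, within the pads' length; the fingertips stand 11 mm ahead of it and the grasp point (between the pads) lies 8 mm behind it; z points along the fingers, y is the line along which they close (so a half turn about z gives the same grasp; the last joint's range is limited). The gripper opens to 85 mm and grips with 20 to 120 N. Pads are 22 mm wide; open, the fingers measure 114 mm over their backs; the gripper's body (76 mm by 85 mm) begins 54 mm behind the grasp point. The pads swing forward as they close: fully open they stand 13 mm farther back than shut.
Start: joints at [61.347, 2.991, 80.254, -0, 96.75, -4.028], TCP at [218.749, 477.279, 219.323] pointing down, gripper open.
Joint ranges: [-166.34, 166.34], [-52.06, 124.39], [6.96, 135.62], [-60.46, 240.46], [14.63, 156.25], [-167.68, 167.68]. Speed limits (degrees/s): [147.25, 147.25, 172.46, 180, 180, 180].

## Interface

Orientations are given as [roll, pitch, yaw] about the fixed x, y, z axes, in that order (R = Rz(yaw) Ry(pitch) Rx(roll)).
In Python, from cell import status, vision, robot gives the robot as it stands.
- The arm moves only by the tool carry_out, never from a script. Its argument "rows" is a list of rows, each a list of 7 numbers: the shift along the tool's x, y, z in mm, then the turn, a rotation vector about the tool's x, y, z in rad, then the finger opening in mm, from 0 to 85.4. In form: [[tx, ty, tz, ax, ay, az, claw], ...]. A call has exactly 10 rows; each row is the pose to reach, as a shift and turn from the pose commanded when the call began, along the tool's axes at that moment; what a row does not reach only later rows make up. A row lasts 1/12 s, in which the tool goes at most 41.7 mm and 7.16 degrees, less where a joint would pass 70% of its speed; a pose out of reach is approached as far as the arm can. A call with a gripper value outside its range is refused whole. The fingers move at their own pace and stop on an object; "grip_force" is the grip in N (left out, the last holds). Time passes only in rows, so rows that repeat a pose let the fingers close, or fill a call up. It gives the time, the measured TCP pose, the force, the opening and the grip force at its end, in the units of the state.
- status.get_state(): the state, without advancing time (a new reading comes with each control period).
- vision.capture(name): name is "scene" or "side" or "wrist"; returns a dict with "pixels" (400x640x3 uint8, blue, green, red), "z_map" (400x640 float32, mm along the optical axis (not along the pixel's ray), 0 where there is no reading), "fx", "fy", "cx", "cy" (pixels), "R" (3x3) and "t" (3): a world point X has camera coordinates R X + t. Camera axes: x right, y down, z forward; pixel columns grow to the right and rows downward; lengths in mm; the calibration is good to about 2 mm. A picture is of the moment at which its call begins.
- robot.hand_in(): hands the job in; it is judged then, once.
The state is a dict: "clock": time; "q": joint angles; "joint_vel": joint speeds; "joint_torque": joint torques, N m; "tcp_pos": TCP position; "eef_rot": TCP orientation; "contact_force": force on the tool from outside, world axes, zero at the start; "ft_torque": the same for the moment, N m; "grip_width": opening from 0.0 (shut) to 1.0 (fully open); "finger_force": force on a finger pad.
Only numpy, scipy, OpenCV 4.12 (cv2) and the standard library are available. Lean on these libraries where they do the work, as an engineer would, in place of code of your own. Each camera call takes 0.05 s, during which the arm holds its last target. There are 200 camera calls.

## Task

Tighten the brass nut in the blue walled pocket clockwise to its stop (red pointer at the green mark), turning it only with the orange-handled ring wrench, never the fingers; the walls leave a short swing, so lift the wrench off and reseat it for each stroke. Then lay the wrench back flat on its grey rest as it was, let go, and only then press the green button right down and let it come up. Leave both bolts and the red cup where they are.

Things in the scene. Friction and masses are not known exactly. Their poses are not given: they have to be found in the camera images.
- station: Fixed fixture, origin on the bench below the nut's axis. Steel base plate 12 mm thick, x -48 to +135 mm, y -75 to +75 mm. Blue-walled pocket round the nut, open to -x (robot side). At +x (61 to 135 mm) a white nylon nest with a bolt lying in it along y, axis 74 mm up. A green upright mark stands in the pocket 51 mm from the axis, 36 degrees from +x towards +y.
- pocket_mouth (a point): Middle of the pocket's mouth, level with the wall tops (76 mm up), 55 mm in front (-x) of the nut's axis; axes as station. Walls 10 mm thick: side walls 53 to 63 mm either side of the axis, and two slanted wall ends, 44 to 66 mm from the axis, that stop the wrench's shank 46 degrees either side of the -x direction. Beyond 70 mm from the axis the open side is clear.
- nut (a joint): Turn of the nut in rad, growing clockwise seen from above (tightening); hard stop, fully tight, at 2.01. It starts between 0 and 0.52, turns stiffly (0.4 N m) and stays where it is left. A wrench pressed hard against the stop binds on the nut: ease it back a few degrees before lifting it off.
- nut_top (a point): Centre of the top of the brass hexagon nut, 58 mm up; 46 mm across flats, 24 mm high, top 5 mm chamfered. Turns with the nut: z up, x along the red pointer painted from centre to one corner (corners every 60 degrees from x). At the stop the pointer is at the green mark. It stands on a 60 mm collar, top 34 mm up: the wrench's underside is there when seated.
- wrench_grip (a point): Balance point of the wrench, where to grip its orange handle: half-way up (11 mm above the underside). Flat ring wrench 200 mm long, 0.45 kg. x runs from handle to ring, z up. Handle 26 mm wide, 22 mm high, from 67 mm behind this point to 20 mm ahead; then the steel shank, 18 mm wide, 16 mm high, to the ring, whose centre is 100 mm ahead.
- wrench_ring (a point): Centre of the wrench's ring, 9 mm above the underside; axes as wrench_grip. Ring 18 mm high, 65 to 75 mm across, with a through hexagon hole 49 mm across flats, two corners of it on the wrench's x axis: it drops over the nut when the wrench's line runs along any nut corner (1.5 mm clearance each side), with 7 degrees of play either way before it drives the nut.
- rest: Fixed wrench rest, origin on the bench below the handle's grip point. Black base 225 x 80 x 8 mm, grey pad at x +70 to +130 mm, grey fork saddle at x -65 to -43 mm, both tops 40 mm up; prongs 12 mm higher, 46 mm apart. The wrench starts here and belongs here: flat, ring on the pad, handle's end between the prongs, its x along the rest's x.
- start_top (a point): Centre of the top of the green push button, 50 mm across, 52 mm up, on the near part of the grey vision sensor's base (30 mm high). Presses straight down 8 mm with about 6 N. x points to the sensor's column, whose axis is 175 mm away; its head is 84 mm across, its top 170 mm above the bench.
- start (a joint): Travel of the green button in m: 0 up, 0.008 fully down; springs back.
- bolt_nest_mid (a point): Middle of the dark grey caliper bolt (90 mm long, 34 mm flange) lying in the nest; leave alone.
- bolt_tray_mid (a point): Middle of the second caliper bolt, standing on its head in the blue tray (130 x 100 x 28 mm), its end about 95 mm above the bench; leave alone.
- cup: Red plastic rejection cup, 84 mm across, 95 mm high, standing on the bench, origin at the centre of its underside; leave alone.
Things that resemble listed ones, but are neither listed nor needed, are in the scene too. Of the things that look like the part that bears wrench_grip, the largest one is meant.

How it is judged:
By the outcome, as a careful person would: the job done as asked, in the order asked, and still so for the second after the job is handed in, with the robot touching nothing.
It also fails if it takes over 70 s, if anything falls off the work surface, if the arm or the gripper's body presses on something with over 40 N, if the wrist force passes 120 N, or if a joint passes its speed limit or range.

## Working session

There is one attempt and no reset: what is moved stays moved. The work goes in short steps, Python scripts to look and compute and a tool call to move; the robot and the scene stay as the last step left them, time stands still between calls to the robot, and variables do not carry over. Pictures are saved under pics/ and viewed, at most 10 in all, crops included, and the job is handed in when it is done.

Besides the shell and the picture viewer there is one more tool, called after "Emit:" in YAML: its name, and indented under it one key for each argument. carry_out: Moves the arm, as the interface text tells. Its arguments: {"type":"object","properties":{"rows":{"type":"array"},"grip_force":{"type":"number"}},"required":["rows"]}

```bash
mkdir -p pics; ls; python3 - <<'E'
from cell import status, vision
import cv2,numpy as np
print(status.get_state())
for n in ("scene","side"):
    c=vision.capture(n); cv2.imwrite(f"pics/{n}0.png",c["pixels"]); np.savez(f"{n}0.npz",**c)
    print(n,c["fx"],c["cx"],c["cy"],np.round(c["R"],3).tolist(),np.round(-c["R"].T@c["t"]))
E
```

```text
pics
{'clock': 0.0, 'q': array([ 6.13476503e+01,  3.02653387e+00,  8.03129459e+01, -2.11312925e-04,
        9.67502542e+01, -4.02691041e+00]), 'joint_vel': array([-0.0062404 , -0.05125103, -0.01745055,  0.06459761,  0.0455382 ,
        0.17148759]), 'joint_torque': array([ 1.26132320e-03, -3.81657386e+01, -3.60201609e+01,  7.81114932e-05,
        6.05579058e-03,  2.24076757e-06]), 'tcp_pos': array([218.5762307 , 476.98100983, 218.47935279]), 'eef_rot': array([-1.79910473e+02, -6.09220093e-03,  1.55374531e+02]), 'contact_force': array([ 0.63750608, -1.0101749 ,  0.70736131]), 'ft_torque': array([-0.02815265,  0.04196387,  0.03423458]), 'finger_force': 0.0, 'grip_width': 0.9980381182467204}
scene 407.6111825466052 317.7830397173194 194.13713202625115 [[-0.459, 0.888, -0.003], [0.536, 0.274, -0.799], [-0.709, -0.368, -0.602]] [1273.  466.  728.]
side 422.8283312974468 323.39297490873423 200.2196224978816 [[0.957, -0.291, -0.013], [-0.197, -0.614, -0.764], [0.214, 0.734, -0.645]] [ 280. -815.  858.]
```

View pics/scene0.png

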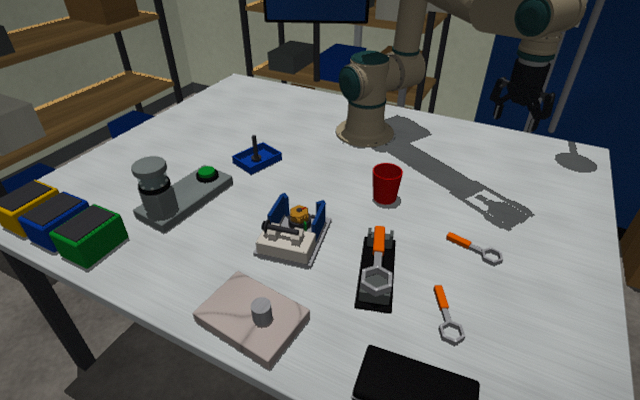

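View pics/side0.png

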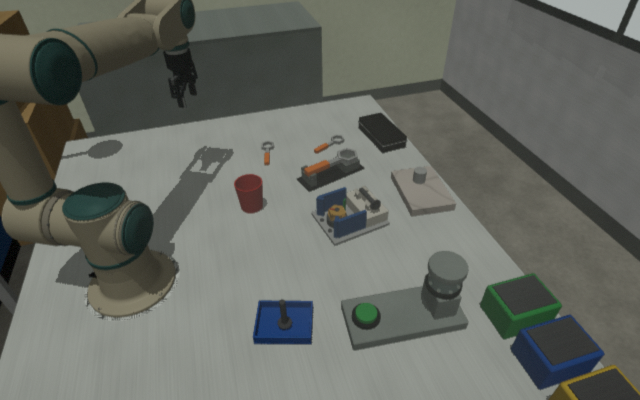

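The scene view shows the wrench on its rest (ring about (376,278), handle (379,240)), the pocket and nut at (299,213), the button at (207,173) and the cup at (387,183). In the side view the nut is at (336,212), the wrench at (330,165) and the button at (366,315). Next I'll turn these into positions using colour and depth.

```bash
cat > h.py <<'E'
import numpy as np,cv2
def cloud(c):
    z=c["z_map"]; v,u=np.mgrid[0:400,0:640]
    P=np.stack([(u-c["cx"])/c["fx"]*z,(v-c["cy"])/c["fy"]*z,z],-1)
    return (P-c["t"])@c["R"]      # R^T (P-t)
def hsv(c): return cv2.cvtColor(c["pixels"],cv2.COLOR_BGR2HSV)
def ray(c,u,v,h):
    R,t=c["R"],c["t"]; o=-R.T@t
    d=R.T@np.array([(u-c["cx"])/c["fx"],(v-c["cy"])/c["fy"],1.]); return o+d*(h-o[2])/d[2]
def proj(c,X):
    p=c["R"]@np.asarray(X,float)+c["t"]; return np.array([p[0]/p[2]*c["fx"]+c["cx"],p[1]/p[2]*c["fy"]+c["cy"]])
COL={"orange":((5,150,120),(16,255,255)),"green":((50,120,60),(75,255,255)),"red":((0,170,60),(4,255,255)),"blue":((105,150,50),(125,255,255)),"brass":((16,90,60),(30,255,255))}
def mask(c,k):
    return cv2.inRange(hsv(c),*[np.array(x) for x in COL[k]])>0
E
python3 - <<'E'
from h import *
for n in ("scene","side"):
    c=dict(np.load(n+"0.npz")); X=cloud(c)
    for k in COL:
        m=mask(c,k)&(c["z_map"]>0)&(X[...,2]>8)&(X[...,2]<200)&(X[...,0]>100)&(X[...,0]<1100)
        N,L,S,C=cv2.connectedComponentsWithStats(m.astype(np.uint8))
        for i in range(1,N):
            if S[i,4]<25: continue
            p=X[L==i]; top=p[p[:,2]>np.percentile(p[:,2],90)-6]
            r=cv2.minAreaRect(top[:,:2].astype(np.float32))
            print(n,k,S[i,4],C[i].round(),"mean",p.mean(0).round(),"zmax",np.percentile(p[:,2],95).round(),"toprect",np.round(r[0]),np.round(r[1]),round(r[2],1))
E
```

```text
scene orange 262 [379. 238.] mean [577. 267.  62.] zmax 63.0 toprect [575. 267.] [86. 25.] 17.9
scene orange 115 [459. 239.] mean [438. 434.  15.] zmax 18.0 toprect [437. 433.] [59. 20.] 75.6
scene orange 173 [441. 296.] mean [640. 439.  15.] zmax 18.0 toprect [638. 438.] [61. 18.] 28.9
scene green 124 [206. 170.] mean [ 527. -298.   53.] zmax 56.0 toprect [ 526. -299.] [49. 46.] 54.8
scene green 405 [ 84. 231.] mean [ 888. -357.   79.] zmax 81.0 toprect [ 871. -377.] [ 99. 129.] 89.1
scene red 819 [387. 182.] mean [352. 206.  64.] zmax 95.0 toprect [344. 202.] [85. 80.] 10.0
scene blue 508 [257. 158.] mean [ 353. -237.   19.] zmax 28.0 toprect [ 348. -242.] [106. 134.] 70.4
scene blue 999 [ 49. 225.] mean [ 904. -474.   62.] zmax 80.0 toprect [ 871. -495.] [ 97. 130.] 89.9
scene blue 98 [277. 203.] mean [587.  -8.  75.] zmax 78.0 toprect [591.  -9.] [97. 20.] 2.1
scene blue 136 [318. 213.] mean [573. 103.  74.] zmax 78.0 toprect [572. 104.] [97. 19.] 19.2
scene brass 1325 [32. 46.] mean [  223. -1499.   173.] zmax 178.0 toprect [  262. -1599.] [417. 325.] 89.9
scene brass 809 [ 23. 
[... 448 characters left out ...]
22.] 17.0
side green 671 [530. 312.] mean [ 861. -417.   70.] zmax 81.0 toprect [ 868. -384.] [ 94. 125.] 89.2
side green 290 [366. 312.] mean [ 524. -300.   53.] zmax 55.0 toprect [ 524. -300.] [45. 45.] 69.0
side blue 466 [282. 335.] mean [ 333. -281.   21.] zmax 28.0 toprect [ 342. -255.] [ 78. 127.] 71.2
side blue 38 [544. 323.] mean [ 865. -455.   79.] zmax 80.0 toprect [ 863. -454.] [60.  5.] 0.8
side blue 631 [565. 358.] mean [ 854. -531.   75.] zmax 81.0 toprect [ 867. -501.] [ 98. 125.] 89.1
side brass 160 [336. 212.] mean [567.  40.  54.] zmax 60.0 toprect [570.  43.] [48. 43.] 28.9
side brass 617 [582. 384.] mean [ 848. -584.   71.] zmax 81.0 toprect [ 869. -601.] [ 62. 131.] 89.4
```

```bash
cat >> h.py <<'E'
import json
def rel(cmd,tgt):
    """cmd,tgt = x,y,z,yaw(deg), tool straight down -> tool-frame shift and az"""
    a=np.radians(cmd[3]); d=np.subtract(tgt[:3],cmd[:3])
    return [round(float(v),3) for v in (d[0]*np.cos(a)+d[1]*np.sin(a), d[0]*np.sin(a)-d[1]*np.cos(a), -d[2], -np.radians(tgt[3]-cmd[3]))]
def app(cmd,r):
    a=np.radians(cmd[3]); c,s=np.cos(a),np.sin(a)
    return [cmd[0]+r[0]*c+r[1]*s, cmd[1]+r[0]*s-r[1]*c, cmd[2]-r[2], cmd[3]-np.degrees(r[3])]
E
python3 - <<'E'
from h import *
print(rel([218.749,477.279,219.323,155.375],[585,268,219,197]))
E
```

```text
[-420.144, -37.637, 0.323, -0.726]
```

Emit:
carry_out:
  rows:
    - [-20, -2, 0, 0, 0, -0.03, 85]
    - [-55, -5, 0, 0, 0, -0.1, 85]
    - [-92, -8, 0, 0, 0, -0.18, 85]
    - [-130, -12, 0, 0, 0, -0.25, 85]
    - [-168, -15, 0, 0, 0, -0.32, 85]
    - [-206, -18, 0, 0, 0, -0.39, 85]
    - [-244, -22, 0, 0, 0, -0.46, 85]
    - [-282, -25, 0, 0, 0, -0.53, 85]
    - [-318, -28, 0, 0, 0, -0.6, 85]
    - [-350, -31, 0, 0, 0, -0.66, 85]

```text
clock: 0.93
tcp_pos: [525.6, 301.6, 218.6]
eef_rot: [-180.0, -0.1, -166.7]
contact_force: [-1.4, 0.9, -0.0]
grip_width: 0.996
finger_force: 0.0
```

Emit:
carry_out:
  rows:
    - [-25, 0, 0, 0, 0, -0.03, 85]
    - [-45, 0, 0, 0, 0, -0.05, 85]
    - [-60, 0, 0, 0, 0, -0.06, 85]
    - [-68, 0, 0, 0, 0, -0.066, 85]
    - [-70, 0, 0, 0, 0, -0.066, 85]
    - [-70, 0, 0, 0, 0, -0.066, 85]
    - [-70, 0, 0, 0, 0, -0.066, 85]
    - [-70, 0, 0, 0, 0, -0.066, 85]
    - [-70, 0, 0, 0, 0, -0.066, 85]
    - [-70, 0, 0, 0, 0, -0.066, 85]

```text
clock: 1.77
tcp_pos: [591.8, 319.3, 219.7]
eef_rot: [180.0, 0.0, -163.0]
contact_force: [-0.5, 0.5, -0.2]
grip_width: 0.995
finger_force: 0.0
```

```bash
python3 - <<'E'
from h import *
from cell import status,vision
c1=app([218.749,477.279,219.323,155.375],[-350,-31,0,-.66]); c2=app(c1,[-70,0,0,-.066]); print("cmd",c1,c2)
s=status.get_state(); print(s["clock"],s["tcp_pos"],s["eef_rot"],s["contact_force"])
c=vision.capture("wrist"); cv2.imwrite("pics/w1.png",c["pixels"]); np.savez("w1.npz",**c)
print(c["fx"],c["cx"],c["cy"],(-c["R"].T@c["t"]).round(),c["R"].round(3).tolist())
E
```

```text
cmd [np.float64(524.0010330754842), np.float64(303.2611954417206), 219.323, np.float64(193.19021447863435)] [np.float64(592.1542852788821), np.float64(319.2341167180572), 219.323, np.float64(196.9717359264978)]
1.7667 [591.81204435 319.2947039  219.72985568] [ 1.79993782e+02  2.89442273e-02 -1.63013081e+02] [-0.50767565  0.47026172 -0.24607778]
275.9951371180536 319.9986597674093 199.7428988060384 [520. 297. 374.] [[-0.293, 0.956, -0.0], [0.913, 0.28, 0.297], [0.284, 0.087, -0.955]]
```

View pics/w1.png

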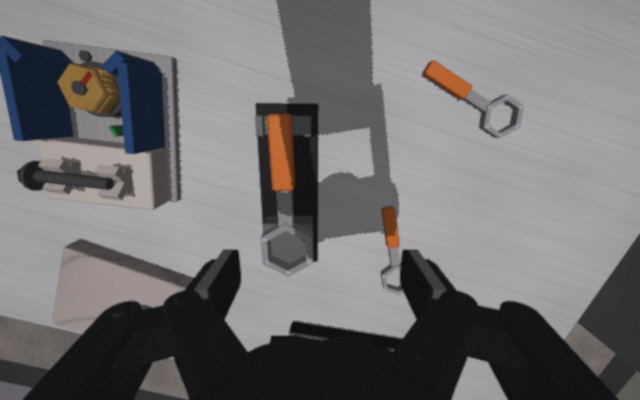

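The wrist view shows the wrench on its rest (handle (281,152), ring (287,250)). The nut is at (85,88), with its red pointer running from (78,88) to (90,75). I'll measure both from this view. I'll also flip the hand by 180°, so the camera looks over the ring end while the wrench is held.

```bash
cat > m.py <<'E'
from h import *
def rectw(p):
    r=cv2.minAreaRect(p[:,:2].astype(np.float32)); b=cv2.boxPoints(r); e=max([b[1]-b[0],b[2]-b[1]],key=np.linalg.norm)
    a=np.degrees(np.arctan2(e[1],e[0])); a=(a+90)%180-90
    return np.round(r[0],1),np.round(r[1],1),round(float(a),1)
def wrench(c,h):
    m=mask(c,"orange")
    N,L,S,C=cv2.connectedComponentsWithStats(m.astype(np.uint8)); i=1+np.argmax(S[1:,4])
    v,u=np.where(L==i); p=np.array([ray(c,a,b,h) for a,b in zip(u,v)]); return rectw(p)
def nutpix(c,near,h=58):
    X=cloud(c); ok=(np.hypot(X[...,0]-near[0],X[...,1]-near[1])<33)&(X[...,2]>50)&(X[...,2]<66)
    m=(mask(c,"brass")|mask(c,"red")|mask(c,"orange"))&ok
    v,u=np.where(m); p=np.array([ray(c,a,b,h) for a,b in zip(u,v)])
    Z=X[m]
    mr=mask(c,"red")&ok; v,u=np.where(mr); r=np.array([ray(c,a,b,h) for a,b in zip(u,v)]) if len(u) else None
    return p,Z,r
E
python3 - <<'E'
from m import *
for n in ("w1","scene0","side0"):
    c=dict(np.load(n+".npz")); X=cloud(c)
    print(n,"wrench",wrench(c,62))
    p,Z,r=nutpix(c,(570,44))
    t=Z[:,2]>55.5
    print(" nut top rect mid",np.round(cv2.minEnclosingCircle(Z[t][:,:2].astype(np.float32))[0],1),cv2.minEnclosingCircle(Z[t][:,:2].astype(np.float32))[1],Z[:,2].max())
    if r is not None: print(" red n",len(r),r.mean(0).round(1),rectw(r))
    m=mask(c,"blue")&(abs(X[...,2]-76)<5)&(np.hypot(X[...,0]-575,X[...,1]-45)<110)
    N,L,S,C=cv2.connectedComponentsWithStats(m.astype(np.uint8))
    for i in range(1,N):
        if S[i,4]>15: print(" wall",S[i,4],rectw(X[L==i]))
    # ring: steel, z 52..62 around expected
    m=(abs(X[...,2]-58)<5)&(np.hypot(X[...,0]-692,X[...,1]-301)<50)
    if m.sum()>20: print(" ring",m.sum(),cv2.minEnclosingCircle(X[m][:,:2].astype(np.float32)),X[m].mean(0).round(1))
    m=mask(c,"green")&(np.hypot(X[...,0]-612,X[...,1]-85)<30); print(" mark",m.sum(),X[m].mean(0) if m.any() else "")
E
```

```text
w1 wrench (array([574.2, 265.8]), array([84.3, 23.5]), 19.6)
 nut top rect mid [567.7  46. ] 24.90161895751953 61.783643069414474
 red n 48 [557.2  50.7  58. ] (array([557.1,  50.9]), array([ 3.8, 12.3]), -28.8)
 wall 1033 (array([589.5,  -7.3]), array([95.1, 20.3]), 0.5)
 wall 1077 (array([569.2, 103.9]), array([96.1, 23.7]), 20.7)
 ring 1191 ((686.14013671875, 299.9588928222656), 44.04969787597656) [684.8 302.3  57. ]
 mark 36 [604.02602578  82.76876125  57.39138179]
scene0 wrench (array([575.9, 267. ]), array([87.1, 24.6]), 17.9)
 nut top rect mid [569.7  46. ] 24.46253776550293 61.34562601326856
 red n 1 [555.3  49.9  58. ] (array([555.3,  49.9]), array([0., 0.]), 0.0)
 wall 97 (array([591.5,  -8.7]), array([97.3, 20.2]), 2.1)
 wall 115 (array([570.8, 103.7]), array([94.5, 19.4]), 19.2)
 ring 381 ((685.9127807617188, 302.0809020996094), 43.958213806152344) [689.7 304.3  57.2]
 mark 7 [603.51824316  80.97676026  53.93365534]
side0 wrench (array([572.2, 261.2]), array([80.3, 23.8]), 16.8)
 nut top rect mid [570.  43.] 23.594173431396484 60.98191253499909
 ring 127 ((684.4552001953125, 303.38641357421875), 41.815914154052734) [686.6 302.   56.4]
 mark 0
```

Emit:
carry_out:
  rows:
    - [0, 0, 0, 0, 0, 0.1, 85]
    - [0, 0, 0, 0, 0, 0.22, 85]
    - [0, 0, 0, 0, 0, 0.34, 85]
    - [0, 0, 0, 0, 0, 0.46, 85]
    - [0, 0, 0, 0, 0, 0.58, 85]
    - [0, 0, 0, 0, 0, 0.7, 85]
    - [0, 0, 0, 0, 0, 0.82, 85]
    - [0, 0, 0, 0, 0, 0.94, 85]
    - [0, 0, 0, 0, 0, 1.06, 85]
    - [0, 0, 0, 0, 0, 1.18, 85]

```text
clock: 2.65
tcp_pos: [592.0, 319.2, 219.5]
eef_rot: [180.0, 0.0, 129.0]
contact_force: [0.3, 0.7, -0.9]
grip_width: 0.996
finger_force: 0.0
```

Emit:
carry_out:
  rows:
    - [0, 0, 0, 0, 0, 0.12, 85]
    - [0, 0, 0, 0, 0, 0.24, 85]
    - [0, 0, 0, 0, 0, 0.36, 85]
    - [0, 0, 0, 0, 0, 0.48, 85]
    - [0, 0, 0, 0, 0, 0.6, 85]
    - [0, 0, 0, 0, 0, 0.72, 85]
    - [0, 0, 0, 0, 0, 0.84, 85]
    - [0, 0, 0, 0, 0, 0.96, 85]
    - [0, 0, 0, 0, 0, 1.08, 85]
    - [0, 0, 0, 0, 0, 1.2, 85]

```text
clock: 3.48
tcp_pos: [592.0, 319.3, 219.5]
eef_rot: [180.0, -0.0, 60.3]
contact_force: [-0.2, 0.7, -0.1]
grip_width: 0.995
finger_force: 0.0
```

```bash
python3 - <<'E'
from h import *
from cell import status
s=status.get_state(); print(s["tcp_pos"],s["eef_rot"])
print(rel([592.1,319.2,219.3,s["eef_rot"][2]],[596,273,150,17.8]))
E
```

```text
[592.01347049 319.25219419 219.50514706] [ 1.79993737e+02 -1.57878204e-02  6.02696344e+01]
[-38.185, 26.298, 69.3, 0.741]
```

Emit:
carry_out:
  rows:
    - [-4, 3, 5, 0, 0, 0.08, 85]
    - [-10, 7, 15, 0, 0, 0.18, 85]
    - [-16, 11, 28, 0, 0, 0.3, 85]
    - [-23, 16, 42, 0, 0, 0.42, 85]
    - [-29, 20, 55, 0, 0, 0.54, 85]
    - [-34, 24, 63, 0, 0, 0.65, 85]
    - [-38.2, 26.3, 69.3, 0, 0, 0.741, 85]
    - [-38.2, 26.3, 69.3, 0, 0, 0.741, 85]
    - [-38.2, 26.3, 69.3, 0, 0, 0.741, 85]
    - [-38.2, 26.3, 69.3, 0, 0, 0.741, 85]

```text
clock: 4.32
tcp_pos: [596.5, 273.5, 150.9]
eef_rot: [-180.0, -0.1, 18.3]
contact_force: [-0.7, -0.2, 1.4]
grip_width: 0.997
finger_force: 0.0
```

```bash
python3 - <<'E'
from m import *
from cell import status,vision
s=status.get_state(); print(s["clock"],s["tcp_pos"],s["eef_rot"])
c=vision.capture("wrist"); cv2.imwrite("pics/w2.png",c["pixels"]); np.savez("w2.npz",**c)
print("wrench",wrench(c,62))
X=cloud(c)
m=(abs(X[...,2]-58)<4)&(np.hypot(X[...,0]-692,X[...,1]-303)<43)
print(" ring",m.sum(),cv2.minEnclosingCircle(X[m][:,:2].astype(np.float32)),X[m].mean(0).round(1))
E
```

```text
4.3167 [596.46158546 273.47894682 150.91051238] [-1.79982877e+02 -7.36857233e-02  1.83181147e+01]
wrench (array([566. , 263.8]), array([64.9, 24.2]), 17.6)
 ring 2765 ((689.2589721679688, 303.06585693359375), 40.30028533935547) [691.3 305.5  57.7]
```

View pics/w2.png

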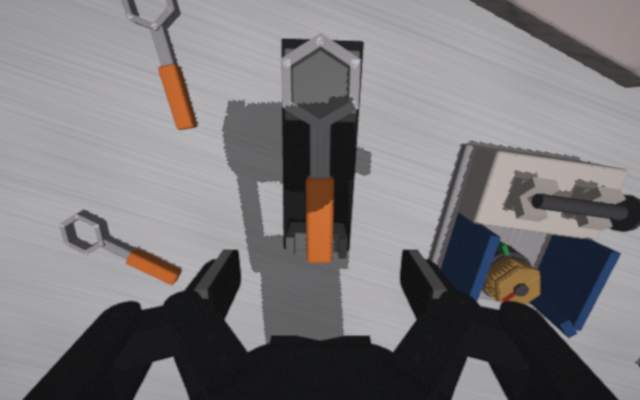

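The wrench lies right under the hand: ring hole about (320,83), handle front edge (320,178), both on the centre column. The nut is at (513,283).

```bash
python3 - <<'E'
from m import *
from cell import status
c=dict(np.load("w2.npz"))
f=ray(c,320,178,62); r=ray(c,320,83,58); a=ray(c,320,36,58)
print(f,r,a,np.degrees(np.arctan2(*(r-f)[1::-1])))
h=np.radians(18); e=np.array([np.cos(h),np.sin(h)])
print("grip",f[:2]-20*e,r[:2]-100*e)
s=status.get_state(); print(s["tcp_pos"],s["eef_rot"][2])
p,Z,rr=nutpix(c,(569,45)); print("nut",cv2.minEnclosingCircle(Z[Z[:,2]>55.5][:,:2].astype(np.float32)),rectw(rr),rr.mean(0))
E
```

```text
[616.52525025 280.21993803  62.        ] [692.1824681  305.35272784  58.        ] [724.89972253 316.22116243  58.        ] 18.376120362868328
grip [597.50411993 274.03959814] [597.07681647 274.4510284 ]
[596.52219221 273.56864899 151.01071069] 18.30087533284526
nut ((570.5858154296875, 47.16301345825195), 24.136838912963867) (array([556.8,  50.4]), array([ 3.8, 11.6]), -22.1) [556.76335261  50.28906535  58.        ]
```

Emit:
carry_out:
  rows:
    - [0.9, 0, 10, 0, 0, 0, 85]
    - [0.9, 0, 30, 0, 0, 0, 85]
    - [0.9, 0, 55, 0, 0, 0, 85]
    - [0.9, 0, 78, 0, 0, 0, 85]
    - [0.9, 0, 95, 0, 0, 0, 85]
    - [0.9, 0, 104, 0, 0, 0, 85]
    - [0.9, 0, 108, 0, 0, 0, 85]
    - [0.9, 0, 108, 0, 0, 0, 60]
    - [0.9, 0, 108, 0, 0, 0, 40]
    - [0.9, 0, 108, 0, 0, 0, 30]
  grip_force: 60

```text
clock: 5.2
tcp_pos: [598.1, 273.7, 43.8]
eef_rot: [-180.0, -0.2, 18.2]
contact_force: [0.1, 0.0, -0.6]
grip_width: 0.6
finger_force: 0.0
```

Emit:
carry_out:
  rows:
    - [0, 0, 0, 0, 0, 0, 24]
    - [0, 0, 0, 0, 0, 0, 15]
    - [0, 0, 0, 0, 0, 0, 15]
    - [0, 0, 0, 0, 0, 0, 15]
    - [0, 0, 0, 0, 0, 0, 15]
    - [0, 0, 0, 0, 0, 0, 15]
    - [0, 0, 0, 0, 0, 0, 15]
    - [0, 0, 0, 0, 0, 0, 15]
    - [0, 0, 0, 0, 0, 0, 15]
    - [0, 0, 0, 0, 0, 0, 15]
  grip_force: 100

```text
clock: 6.03
tcp_pos: [597.8, 273.7, 43.8]
eef_rot: [-180.0, -0.1, 18.2]
contact_force: [-2.3, -0.4, 6.7]
grip_width: 0.264
finger_force: 98.2
```

```bash
python3 - <<'E'
from h import *
c=[597.8,273.7,43.8,18.2]
print(rel(c,[541,133,125,24]))
print(rel([541,133,125,24],[484.2,-6.8,125,31.5]))
E
```

```text
[-97.904, 115.92, -81.2, -0.101]
[-108.751, 104.611, -0.0, -0.131]
```

Emit:
carry_out:
  rows:
    - [0, 0, -8, 0, 0, 0, 15]
    - [0, 0, -22, 0, 0, 0, 15]
    - [0, 0, -42, 0, 0, 0, 15]
    - [-4, 5, -60, 0, 0, 0, 15]
    - [-14, 17, -74, 0, 0, -0.01, 15]
    - [-30, 36, -81, 0, 0, -0.03, 15]
    - [-50, 59, -81, 0, 0, -0.05, 15]
    - [-70, 83, -81, 0, 0, -0.07, 15]
    - [-88, 104, -81, 0, 0, -0.09, 15]
    - [-98, 116, -81, 0, 0, -0.1, 15]

```text
clock: 6.87
tcp_pos: [538.9, 130.1, 123.3]
eef_rot: [180.0, 0.1, 23.9]
contact_force: [0.3, 0.0, -5.4]
grip_width: 0.262
finger_force: 99.0
```

Emit:
carry_out:
  rows:
    - [-10, 10, 0, 0, 0, -0.01, 15]
    - [-27, 26, 0, 0, 0, -0.03, 15]
    - [-47, 45, 0, 0, 0, -0.055, 15]
    - [-67, 64, 0, 0, 0, -0.08, 15]
    - [-86, 83, 0, 0, 0, -0.1, 15]
    - [-100, 96, 0, 0, 0, -0.12, 15]
    - [-107, 103, 0, 0, 0, -0.13, 15]
    - [-109, 104.5, 0, 0, 0, -0.13, 15]
    - [-109, 104.5, 0, 0, 0, -0.13, 15]
    - [-109, 104.5, 0, 0, 0, -0.13, 15]

```text
clock: 7.7
tcp_pos: [483.0, -6.6, 123.3]
eef_rot: [-180.0, -0.0, 31.3]
contact_force: [0.1, -0.4, -6.0]
grip_width: 0.262
finger_force: 99.0
```

```bash
python3 - <<'E'
from m import *
from cell import status,vision
s=status.get_state(); print(s["clock"],s["tcp_pos"],s["eef_rot"],s["contact_force"],s["ft_torque"])
c=vision.capture("wrist"); cv2.imwrite("pics/w3.png",cv2.resize(c["pixels"][0:300,140:540],(800,600),interpolation=cv2.INTER_CUBIC)); np.savez("w3.npz",**c)
print(proj(c,[569.5,45.5,58]))
E
```

```text
7.7 [482.97407925  -6.61420392 123.30257422] [-1.79989245e+02 -3.13772196e-02  3.13222043e+01] [ 0.13632215 -0.40130262 -6.02889465] [-0.0713053  -0.0310352   0.02947446]
[320.72605865  78.81272533]
```

View pics/w3.png

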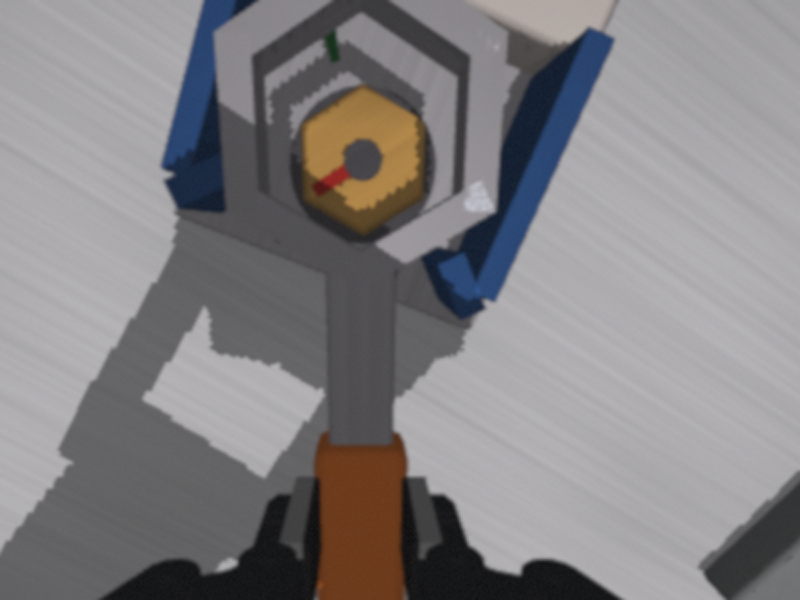

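The ring hangs over the nut with the hexagons in line: hole corners near (253,57) and (468,55) in the crop, nut centre near (363,159). I'll check both centres by ray.

```bash
python3 - <<'E'
from m import *
c=dict(np.load("w3.npz")); h=np.radians(31.4); e=np.array([np.cos(h),np.sin(h)]); n=np.array([-e[1],e[0]]); T=np.array([482.97,-6.61])
f=lambda u,v,z:(lambda d:(round(d@e,1),round(d@n,1)))(ray(c,140+u/2,v/2,z)[:2]-T)
for z in (138,120): print(z,[f(*p,z) for p in ((253,57),(468,55),(260,190),(265,75),(458,75),(361,12))])
print("shank/handle front",f(361,438,142))
print("nut boss",f(363,159,58),"vertex",f(364,85,58),[f(303,125,58),f(424,125,58)], ray(c,321.5,79.5,58))
# nut centre by top-face brass mask
p,Z,r=nutpix(c,(569.5,45.5)); t=Z[:,2]>56; q=(Z[t][:,:2]-T); print("nut top bbox",(q@e).min(),(q@e).max(),(q@n).min(),(q@n).max(),np.median(Z[t][:,2]))
k=(r[:,:2]-T); print("red",k.mean(0),rectw(r))
E
```

```text
138 [(np.float64(112.9), np.float64(23.7)), (np.float64(113.3), np.float64(-24.1)), (np.float64(85.2), np.float64(23.6)), (np.float64(109.4), np.float64(21.2)), (np.float64(109.3), np.float64(-22.1)), (np.float64(121.5), np.float64(-0.3))]
120 [(np.float64(117.5), np.float64(26.8)), (np.float64(117.9), np.float64(-27.2)), (np.float64(86.3), np.float64(26.7)), (np.float64(113.5), np.float64(23.9)), (np.float64(113.5), np.float64(-24.9)), (np.float64(127.2), np.float64(-0.3))]
shank/handle front (np.float64(23.7), np.float64(-0.3))
nut boss (np.float64(100.5), np.float64(-1.2)) vertex (np.float64(124.7), np.float64(-1.5)) [(np.float64(111.9), np.float64(20.5)), (np.float64(111.9), np.float64(-23.2))] [569.39902287  44.77206121  58.        ]
nut top bbox 75.60241439549334 124.57385476842842 -22.033134032307178 21.125683357145153 57.82133510968935
red [73.82725497 58.0888385 ] (array([556.7,  51.4]), array([ 3.9, 12.8]), -28.3)
```

Emit:
carry_out:
  rows:
    - [0.3, 0.2, 6, 0, 0, 0, 15]
    - [0.7, 0.4, 18, 0, 0, 0, 15]
    - [1.1, 0.6, 33, 0, 0, 0, 15]
    - [1.1, 0.6, 46, 0, 0, 0, 15]
    - [1.1, 0.6, 53, 0, 0, 0, 15]
    - [1.1, 0.6, 57, 0, 0, 0, 15]
    - [1.1, 0.6, 60, 0, 0, 0, 15]
    - [1.1, 0.6, 62, 0, 0, 0, 15]
    - [1.1, 0.6, 64, 0, 0, 0, 15]
    - [1.1, 0.6, 66, 0, 0, 0, 15]
  grip_force: 110

```text
clock: 8.58
tcp_pos: [484.5, -7.1, 57.4]
eef_rot: [180.0, -0.1, 31.3]
contact_force: [0.3, 0.1, -5.5]
grip_width: 0.256
finger_force: 111.7
```

Emit:
carry_out:
  rows:
    - [0, 0, 2, 0, 0, 0, 15]
    - [0, 0, 4, 0, 0, 0, 15]
    - [0, 0, 6, 0, 0, 0, 15]
    - [0, 0, 8, 0, 0, 0, 15]
    - [0, 0, 10, 0, 0, 0, 15]
    - [0, 0, 12, 0, 0, 0, 15]
    - [0, 0, 14, 0, 0, 0, 15]
    - [0, 0, 16, 0, 0, 0, 15]
    - [0, 0, 17.5, 0, 0, 0, 15]
    - [0, 0, 18.5, 0, 0, 0, 15]

```text
clock: 9.42
tcp_pos: [484.0, -7.0, 38.2]
eef_rot: [-180.0, 0.0, 31.3]
contact_force: [-0.2, -0.1, -5.9]
grip_width: 0.253
finger_force: 111.7
```

Emit:
carry_out:
  rows:
    - [0.11, -4.76, 0, 0, 0, 0.048, 15]
    - [0.46, -9.52, 0, 0, 0, 0.096, 15]
    - [1.03, -14.25, 0, 0, 0, 0.144, 15]
    - [1.82, -18.95, 0, 0, 0, 0.192, 15]
    - [2.85, -23.6, 0, 0, 0, 0.24, 15]
    - [4.09, -28.2, 0, 0, 0, 0.288, 15]
    - [5.55, -32.74, 0, 0, 0, 0.336, 15]
    - [7.23, -37.2, 0, 0, 0, 0.384, 15]
    - [9.12, -41.57, 0, 0, 0, 0.432, 15]
    - [11.22, -45.85, 0, 0, 0, 0.48, 15]

```text
clock: 10.25
tcp_pos: [470.1, 37.8, 38.6]
eef_rot: [179.9, -0.0, 3.7]
contact_force: [2.2, -1.6, -5.9]
grip_width: 0.257
finger_force: 111.7
```

```bash
cat > look.py <<'E'
from m import *
from cell import status,vision
import sys
s=status.get_state(); print(s["clock"],s["tcp_pos"].round(2),s["eef_rot"].round(2),"F",s["contact_force"].round(1),"M",s["ft_torque"].round(2))
c=vision.capture("wrist"); np.savez(sys.argv[1]+".npz",**c)
p,Z,r=nutpix(c,(569.4,45))
if r is not None:
    d=r.mean(0)[:2]-[569.4,44.9]; print("red",len(r),r.mean(0).round(1),rectw(r),"head",np.degrees(np.arctan2(d[1],d[0])).round(1))
if len(sys.argv)>2: cv2.imwrite("pics/"+sys.argv[1]+".png",cv2.resize(c["pixels"][0:300,140:540],(800,600),interpolation=cv2.INTER_CUBIC))
E
python3 look.py w4
```

```text
10.25 [470.1   37.78  38.61] [ 1.7995e+02 -5.0000e-02  3.7100e+00] F [ 2.2 -1.6 -5.9] M [-0.3  -0.21  0.18]
red 318 [559.9  55.3  58. ] (array([559.8,  55.3]), array([ 4.6, 13.7]), -46.6) head 132.5
```

Emit:
carry_out:
  rows:
    - [0.11, -4.76, 0, 0, 0, 0.048, 15]
    - [0.46, -9.52, 0, 0, 0, 0.096, 15]
    - [1.03, -14.25, 0, 0, 0, 0.144, 15]
    - [1.82, -18.95, 0, 0, 0, 0.192, 15]
    - [2.85, -23.6, 0, 0, 0, 0.24, 15]
    - [4.09, -28.2, 0, 0, 0, 0.288, 15]
    - [5.55, -32.74, 0, 0, 0, 0.336, 15]
    - [7.23, -37.2, 0, 0, 0, 0.384, 15]
    - [9.12, -41.57, 0, 0, 0, 0.432, 15]
    - [11.22, -45.85, 0, 0, 0, 0.48, 15]

```text
clock: 11.13
tcp_pos: [478.1, 84.0, 38.5]
eef_rot: [179.9, -0.0, -23.7]
contact_force: [0.1, -2.5, -5.0]
grip_width: 0.252
finger_force: 111.8
```

```bash
python3 look.py w5 1
```

```text
11.1333 [478.07  84.03  38.49] [ 1.7995e+02 -2.0000e-02 -2.3740e+01] F [ 0.1 -2.5 -5. ] M [-0.44 -0.03  0.12]
red 311 [565.6  58.5  58. ] (array([565.6,  58.5]), array([ 4.5, 13.6]), -74.5) head 105.5
```

View pics/w5.png

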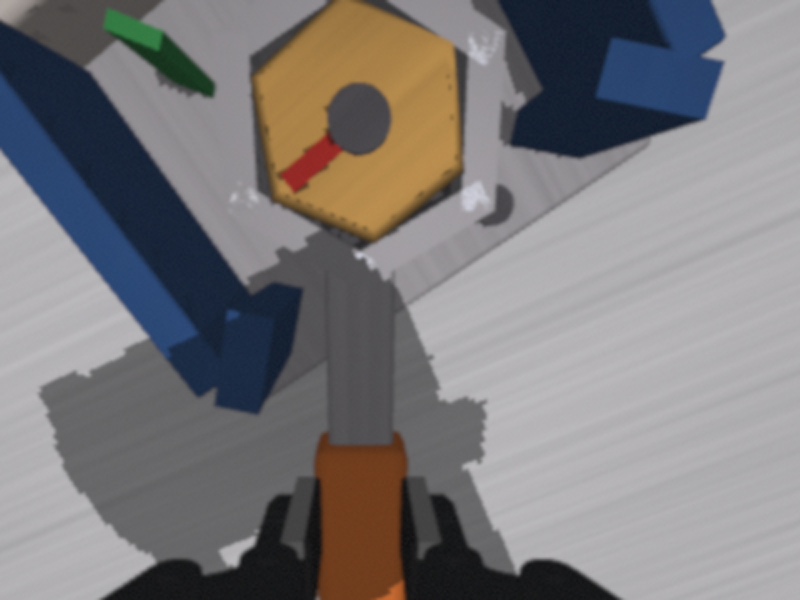

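The nut is turning: its pointer, at crop (290,182), now heads about 105°. The shank clears the left wall end by roughly 8°. I'll turn 5° more, ease back by the 7° of play, then lift off.

Emit:
carry_out:
  rows:
    - [0.03, -2.6, 0, 0, 0, 0.026, 15]
    - [0.14, -5.2, 0, 0, 0, 0.0524, 15]
    - [0.27, -7.27, 0, 0, 0, 0.0733, 15]
    - [0.38, -8.65, 0, 0, 0, 0.0873, 15]
    - [0.38, -8.65, 0, 0, 0, 0.0873, 15]
    - [0.14, -5.2, 0, 0, 0, 0.0524, 15]
    - [0.03, -2.2, 0, 0, 0, 0.022, 15]
    - [0, 1, 0, 0, 0, -0.01, 15]
    - [0.06, 3.47, 0, 0, 0, -0.035, 15]
    - [0.06, 3.47, 0, 0, 0, -0.035, 15]

```text
clock: 12.02
tcp_pos: [476.4, 81.3, 38.5]
eef_rot: [-180.0, 0.0, -21.6]
contact_force: [-0.6, -0.2, -4.8]
grip_width: 0.258
finger_force: 111.8
```

```bash
python3 look.py w6
```

```text
12.0167 [476.4   81.26  38.47] [-1.7996e+02  3.0000e-02 -2.1590e+01] F [-0.6 -0.2 -4.8] M [-0.05  0.02 -0.03]
red 326 [566.9  58.8  58. ] (array([566.9,  58.8]), array([ 4.7, 13.9]), -80.6) head 100.4
```

Emit:
carry_out:
  rows:
    - [0, 0, -4, 0, 0, 0, 15]
    - [0, 0, -11, 0, 0, 0, 15]
    - [0, 0, -20, 0, 0, 0, 15]
    - [0, 0, -28, 0, 0, 0, 15]
    - [0, 0, -32, 0, 0, 0, 15]
    - [0.06, 3.47, -32, 0, 0, -0.035, 15]
    - [0.54, 10.38, -32, 0, 0, -0.105, 15]
    - [1.82, 18.95, -32, 0, 0, -0.192, 15]
    - [4.09, 28.2, -32, 0, 0, -0.288, 15]
    - [7.23, 37.2, -32, 0, 0, -0.384, 15]

```text
clock: 12.9
tcp_pos: [469.6, 43.8, 71.1]
eef_rot: [-180.0, -0.0, 0.6]
contact_force: [-0.0, 0.1, -5.4]
grip_width: 0.26
finger_force: 111.8
```

Emit:
carry_out:
  rows:
    - [0.38, 8.65, 0, 0, 0, -0.0873, 15]
    - [1.51, 17.24, 0, 0, 0, -0.1745, 15]
    - [3.85, 27.37, 0, 0, 0, -0.2793, 15]
    - [7.23, 37.2, 0, 0, 0, -0.384, 15]
    - [11.62, 46.62, 0, 0, 0, -0.4887, 15]
    - [16.02, 54.08, 0, 0, 0, -0.576, 15]
    - [19.99, 59.76, 0, 0, 0, -0.6458, 15]
    - [22.68, 63.16, 0, 0, 0, -0.6894, 15]
    - [22.68, 63.16, 0, 0, 0, -0.6894, 15]
    - [22.68, 63.16, 0, 0, 0, -0.6894, 15]

```text
clock: 13.73
tcp_pos: [492.7, -19.0, 70.8]
eef_rot: [180.0, -0.0, 39.7]
contact_force: [-0.3, 0.4, -4.8]
grip_width: 0.254
finger_force: 111.8
```

```bash
python3 look.py w7 1
```

```text
13.7333 [492.73 -19.03  70.8 ] [ 1.800e+02 -2.000e-02  3.973e+01] F [-0.3  0.4 -4.8] M [0.04 0.06 0.01]
red 194 [566.8  59.   58. ] (array([566.8,  59. ]), array([ 4.1, 12.7]), -79.3) head 100.6
```

View pics/w7.png

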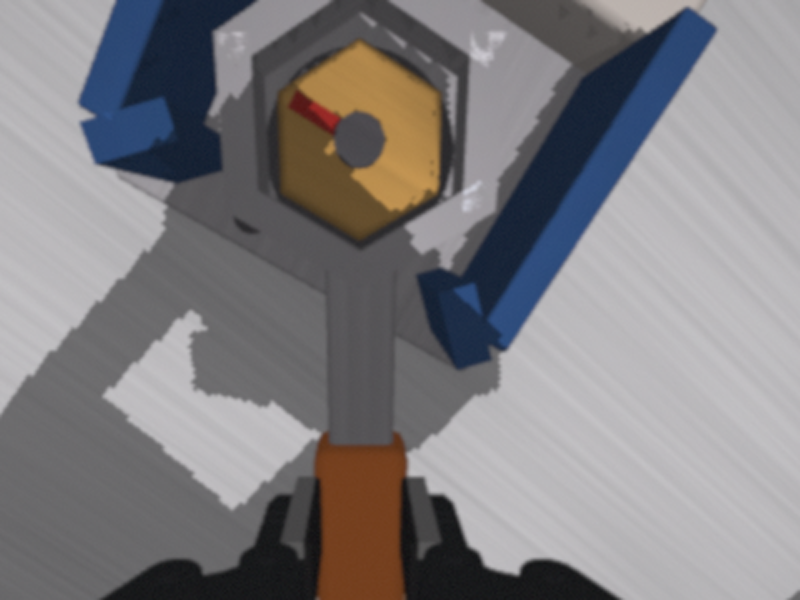

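The hexagons line up again: nut centre at (359,139), hole centred on column 360. I'll lower the wrench and start the second stroke.

Emit:
carry_out:
  rows:
    - [0, 0, 5, 0, 0, 0, 15]
    - [0, 0, 9, 0, 0, 0, 15]
    - [0, 0, 12, 0, 0, 0, 15]
    - [0, 0, 15, 0, 0, 0, 15]
    - [0, 0, 18, 0, 0, 0, 15]
    - [0, 0, 21, 0, 0, 0, 15]
    - [0, 0, 24, 0, 0, 0, 15]
    - [0, 0, 27, 0, 0, 0, 15]
    - [0, 0, 30, 0, 0, 0, 15]
    - [0, 0, 32.2, 0, 0, 0, 15]

```text
clock: 14.62
tcp_pos: [492.6, -19.0, 37.9]
eef_rot: [-180.0, 0.0, 39.8]
contact_force: [0.4, 0.8, -4.7]
grip_width: 0.259
finger_force: 111.8
```

Emit:
carry_out:
  rows:
    - [0.11, -4.76, 0, 0, 0, 0.048, 15]
    - [0.46, -9.52, 0, 0, 0, 0.096, 15]
    - [1.03, -14.25, 0, 0, 0, 0.144, 15]
    - [1.82, -18.95, 0, 0, 0, 0.192, 15]
    - [2.85, -23.6, 0, 0, 0, 0.24, 15]
    - [4.09, -28.2, 0, 0, 0, 0.288, 15]
    - [5.55, -32.74, 0, 0, 0, 0.336, 15]
    - [7.23, -37.2, 0, 0, 0, 0.384, 15]
    - [9.12, -41.57, 0, 0, 0, 0.432, 15]
    - [11.22, -45.85, 0, 0, 0, 0.48, 15]

```text
clock: 15.45
tcp_pos: [472.2, 23.2, 38.4]
eef_rot: [179.9, -0.1, 12.2]
contact_force: [3.3, -1.0, -6.3]
grip_width: 0.256
finger_force: 111.7
```

Emit:
carry_out:
  rows:
    - [0.11, -4.76, 0, 0, 0, 0.048, 15]
    - [0.46, -9.52, 0, 0, 0, 0.096, 15]
    - [1.03, -14.25, 0, 0, 0, 0.144, 15]
    - [1.82, -18.95, 0, 0, 0, 0.192, 15]
    - [2.85, -23.6, 0, 0, 0, 0.24, 15]
    - [4.09, -28.2, 0, 0, 0, 0.288, 15]
    - [5.55, -32.74, 0, 0, 0, 0.336, 15]
    - [7.23, -37.2, 0, 0, 0, 0.384, 15]
    - [9.12, -41.57, 0, 0, 0, 0.432, 15]
    - [11.22, -45.85, 0, 0, 0, 0.48, 15]

```text
clock: 16.28
tcp_pos: [473.2, 70.3, 38.3]
eef_rot: [179.9, -0.0, -15.3]
contact_force: [0.8, -4.0, -5.7]
grip_width: 0.256
finger_force: 111.8
```

```bash
python3 look.py w8
```

```text
16.2833 [473.24  70.27  38.26] [ 1.7995e+02 -4.0000e-02 -1.5300e+01] F [ 0.8 -4.  -5.7] M [-0.45 -0.11  0.14]
red 342 [577.7  56.4  58. ] (array([577.6,  56.2]), array([13.3,  4.6]), 53.4) head 54.1
```

Emit:
carry_out:
  rows:
    - [0.03, -2.6, 0, 0, 0, 0.026, 15]
    - [0.14, -5.2, 0, 0, 0, 0.0524, 15]
    - [0.27, -7.27, 0, 0, 0, 0.0733, 15]
    - [0.38, -8.65, 0, 0, 0, 0.0873, 15]
    - [0.46, -9.52, 0, 0, 0, 0.096, 15]
    - [0.46, -9.52, 0, 0, 0, 0.096, 15]
    - [0.46, -9.52, 0, 0, 0, 0.096, 15]
    - [0.46, -9.52, 0, 0, 0, 0.096, 15]
    - [0.46, -9.52, 0, 0, 0, 0.096, 15]
    - [0.46, -9.52, 0, 0, 0, 0.096, 15]

```text
clock: 17.17
tcp_pos: [476.2, 79.5, 38.4]
eef_rot: [-180.0, -0.0, -20.7]
contact_force: [3.0, -4.2, -5.8]
grip_width: 0.259
finger_force: 111.7
```

```bash
python3 look.py w9
```

```text
17.1667 [476.18  79.45  38.36] [-1.800e+02 -3.000e-02 -2.067e+01] F [ 3.  -4.2 -5.8] M [-0.75 -0.37  0.06]
red 352 [578.8  55.6  58. ] (array([578.7,  55.5]), array([13.4,  4.6]), 47.7) head 48.5
```

Emit:
carry_out:
  rows:
    - [0.01, -0.87, 0, 0, 0, 0.0087, 15]
    - [0.02, -1.73, 0, 0, 0, 0.0175, 15]
    - [0.03, -2.17, 0, 0, 0, 0.0218, 15]
    - [0.03, -2.6, 0, 0, 0, 0.026, 15]
    - [0.05, -3.03, 0, 0, 0, 0.0305, 15]
    - [0.06, -3.47, 0, 0, 0, 0.035, 15]
    - [0.06, -3.47, 0, 0, 0, 0.035, 15]
    - [0.06, -3.47, 0, 0, 0, 0.035, 15]
    - [0.06, -3.47, 0, 0, 0, 0.035, 15]
    - [0.06, -3.47, 0, 0, 0, 0.035, 15]

```text
clock: 18.05
tcp_pos: [477.4, 82.5, 38.3]
eef_rot: [180.0, -0.0, -22.7]
contact_force: [2.1, -6.7, -5.2]
grip_width: 0.26
finger_force: 111.7
```

```bash
python3 look.py w10
```

```text
18.05 [477.38  82.46  38.33] [ 1.7997e+02 -3.0000e-02 -2.2690e+01] F [ 2.1 -6.7 -5.2] M [-0.99 -0.32  0.18]
red 340 [579.1  55.2  58. ] (array([579. ,  55.2]), array([13.4,  4.4]), 46.3) head 46.8
```

Emit:
carry_out:
  rows:
    - [0.01, -0.87, 0, 0, 0, 0.0087, 15]
    - [0.02, -1.73, 0, 0, 0, 0.0175, 15]
    - [0.03, -2.17, 0, 0, 0, 0.0218, 15]
    - [0.03, -2.6, 0, 0, 0, 0.026, 15]
    - [0.05, -3.03, 0, 0, 0, 0.0305, 15]
    - [0.06, -3.47, 0, 0, 0, 0.035, 15]
    - [0.06, -3.47, 0, 0, 0, 0.035, 15]
    - [0.06, -3.47, 0, 0, 0, 0.035, 15]
    - [0.06, -3.47, 0, 0, 0, 0.035, 15]
    - [0.06, -3.47, 0, 0, 0, 0.035, 15]

```text
clock: 18.93
tcp_pos: [478.2, 84.6, 38.1]
eef_rot: [179.8, -0.0, -24.7]
contact_force: [0.7, -10.1, -5.5]
grip_width: 0.257
finger_force: 112.1
```

```bash
python3 look.py w11
```

```text
18.9333 [478.23  84.56  38.1 ] [179.8   -0.   -24.66] F [  0.7 -10.1  -5.5] M [-1.87  0.05  0.61]
red 338 [579.2  55.1  58. ] (array([579.1,  55.1]), array([13.1,  4.4]), 45.6) head 46.3
```

Emit:
carry_out:
  rows:
    - [0.02, -0.5, 0, 0, 0, 0.005, 15]
    - [0.02, -0.5, 0, 0, 0, 0.005, 15]
    - [0.02, 1.73, 0, 0, 0, -0.0175, 15]
    - [0.1, 4.5, 0, 0, 0, -0.045, 15]
    - [0.32, 8, 0, 0, 0, -0.081, 15]
    - [0.7, 11.8, 0, 0, 0, -0.119, 15]
    - [1.05, 14.4, 0, 0, 0, -0.1455, 15]
    - [1.22, 15.53, 0, 0, 0, -0.157, 15]
    - [1.22, 15.53, 0, 0, 0, -0.157, 15]
    - [1.22, 15.53, 0, 0, 0, -0.157, 15]

```text
clock: 19.82
tcp_pos: [473.2, 71.9, 38.3]
eef_rot: [-180.0, 0.0, -15.7]
contact_force: [-0.4, 0.4, -4.8]
grip_width: 0.249
finger_force: 111.8
```

```bash
python3 look.py w12 1
```

```text
19.8167 [473.19  71.85  38.3 ] [-1.7996e+02  2.0000e-02 -1.5730e+01] F [-0.4  0.4 -4.8] M [ 0.06 -0.05 -0.06]
red 345 [579.1  55.2  58. ] (array([579. ,  55.2]), array([13.6,  4.4]), 46.2) head 46.8
```

View pics/w12.png

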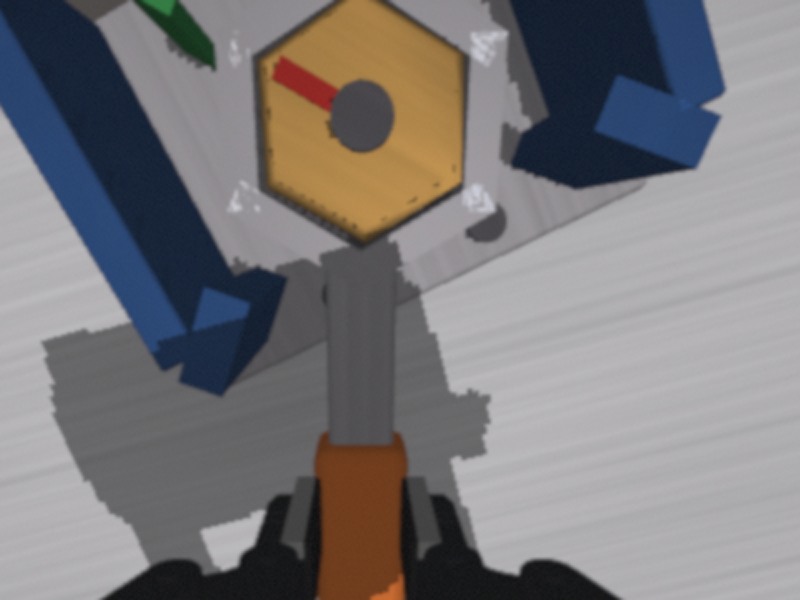

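The nut is at its stop. Force rose with no further turn, and the pointer stayed at 46.5° after easing back, pointing at the green mark. The hexagons are lined up, so I can lift off and carry the wrench back.

```bash
python3 - <<'E'
from h import *
a=[473.2,71.9,125.3,-15.7]; b=[535,173,125.3,2]
print(rel(a,b)); print(rel(b,[597.8,273.7,90,18.2]))
E
```

```text
[32.137, -114.051, -0.0, -0.309]
[66.276, -98.447, 35.3, -0.283]
```

Emit:
carry_out:
  rows:
    - [0, 0, -3, 0, 0, 0, 15]
    - [0, 0, -9, 0, 0, 0, 15]
    - [0, 0, -18, 0, 0, 0, 15]
    - [0, 0, -29, 0, 0, 0, 15]
    - [0, 0, -42, 0, 0, 0, 15]
    - [0, 0, -56, 0, 0, 0, 15]
    - [0, 0, -69, 0, 0, 0, 15]
    - [0, 0, -79, 0, 0, 0, 15]
    - [0, 0, -85, 0, 0, 0, 15]
    - [0, 0, -87, 0, 0, 0, 15]

```text
clock: 20.7
tcp_pos: [474.0, 71.5, 127.0]
eef_rot: [-179.9, -0.1, -15.7]
contact_force: [-0.3, -0.1, -5.5]
grip_width: 0.256
finger_force: 111.8
```

Emit:
carry_out:
  rows:
    - [2, -8, 0, 0, 0, -0.02, 15]
    - [6, -22, 0, 0, 0, -0.06, 15]
    - [11, -38, 0, 0, 0, -0.105, 15]
    - [16, -55, 0, 0, 0, -0.15, 15]
    - [20, -72, 0, 0, 0, -0.195, 15]
    - [25, -88, 0, 0, 0, -0.24, 15]
    - [29, -103, 0, 0, 0, -0.28, 15]
    - [32, -114, 0, 0, 0, -0.309, 15]
    - [32, -114, 0, 0, 0, -0.309, 15]
    - [32, -114, 0, 0, 0, -0.309, 15]

```text
clock: 21.53
tcp_pos: [534.5, 172.9, 124.0]
eef_rot: [180.0, 0.1, 2.1]
contact_force: [-0.7, -0.1, -5.7]
grip_width: 0.255
finger_force: 111.8
```

Emit:
carry_out:
  rows:
    - [5, -8, 0, 0, 0, -0.02, 15]
    - [14, -22, 0, 0, 0, -0.06, 15]
    - [25, -38, 0, 0, 0, -0.105, 15]
    - [36, -54, 2, 0, 0, -0.15, 15]
    - [47, -70, 8, 0, 0, -0.2, 15]
    - [57, -85, 18, 0, 0, -0.245, 15]
    - [64, -95, 28, 0, 0, -0.275, 15]
    - [66.3, -98.4, 35, 0, 0, -0.283, 15]
    - [66.3, -98.4, 35, 0, 0, -0.283, 15]
    - [66.3, -98.4, 35, 0, 0, -0.283, 15]

```text
clock: 22.37
tcp_pos: [597.2, 272.6, 89.6]
eef_rot: [180.0, 0.1, 18.2]
contact_force: [0.4, -0.6, -5.1]
grip_width: 0.259
finger_force: 111.7
```

```bash
python3 - <<'E'
from m import *
from cell import status,vision
s=status.get_state(); p=s["tcp_pos"]; y=s["eef_rot"][2]; print(s["clock"],p,s["eef_rot"])
print(rel([*p,y],[597.8,273.7,44.0,18.2]))
c=vision.capture("wrist"); cv2.imwrite("pics/w13.png",c["pixels"])
c=vision.capture("scene"); np.savez("s2.npz",**c)
a=dict(np.load("scene0.npz")); d=cv2.absdiff(a["pixels"],c["pixels"]).max(2)
X=cloud(a); n=np.array([569.3,45]); 
print("nest/pocket change px",(d[190:265,250:335]>60).sum(),"cup",(d[160:205,370:405]>60).sum(),"tray",(d[130:175,230:285]>60).sum())
E
```

```text
22.3667 [597.22440238 272.55453708  89.59480875] [1.79982609e+02 1.07598677e-01 1.81738119e+01]
[0.904, -0.909, 45.595, -0.0]
nest/pocket change px 26 cup 1176 tray 0
```

View pics/w13.png

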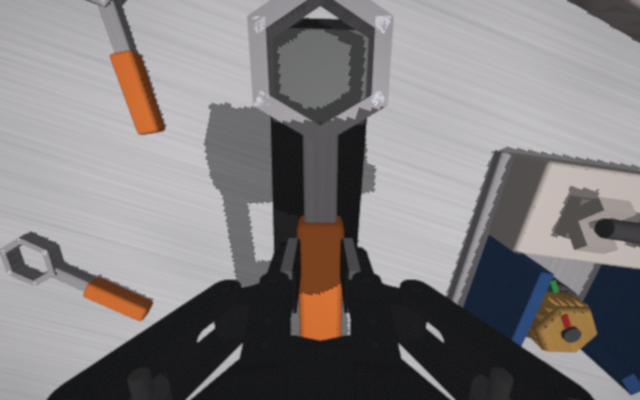

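The held wrench is straight above its rest: ring (320,65), rest base centred near column 319. I'll lower it, release and rise.

Emit:
carry_out:
  rows:
    - [0.3, -0.3, 5, 0, 0, 0, 15]
    - [0.6, -0.6, 14, 0, 0, 0, 15]
    - [0.9, -0.9, 24, 0, 0, 0, 15]
    - [0.9, -0.9, 32, 0, 0, 0, 15]
    - [0.9, -0.9, 38, 0, 0, 0, 15]
    - [0.9, -0.9, 41, 0, 0, 0, 15]
    - [0.9, -0.9, 43, 0, 0, 0, 15]
    - [0.9, -0.9, 44.5, 0, 0, 0, 15]
    - [0.9, -0.9, 45.4, 0, 0, 0, 15]
    - [0.9, -0.9, 45.8, 0, 0, 0, 15]

```text
clock: 23.3
tcp_pos: [598.5, 274.4, 44.8]
eef_rot: [-180.0, -0.0, 18.2]
contact_force: [0.1, -0.3, -6.1]
grip_width: 0.258
finger_force: 111.8
```

Emit:
carry_out:
  rows:
    - [-0.5, 0.4, 0.3, 0, 0, 0, 15]
    - [-0.5, 0.4, 0.6, 0, 0, 0, 15]
    - [-0.5, 0.4, 0.9, 0, 0, 0, 15]
    - [-0.5, 0.4, 1.1, 0, 0, 0, 15]
    - [-0.5, 0.4, 1.1, 0, 0, 0, 15]
    - [-0.5, 0.4, 1.1, 0, 0, 0, 15]
    - [-0.5, 0.4, 1.1, 0, 0, 0, 15]
    - [-0.5, 0.4, 1.1, 0, 0, 0, 15]
    - [-0.5, 0.4, 1.1, 0, 0, 0, 15]
    - [-0.5, 0.4, 1.1, 0, 0, 0, 15]

```text
clock: 24.13
tcp_pos: [598.1, 273.8, 43.9]
eef_rot: [-180.0, -0.0, 18.2]
contact_force: [-2.6, -1.7, -0.4]
grip_width: 0.256
finger_force: 112.5
```

Emit:
carry_out:
  rows:
    - [0, 0, 0, 0, 0, 0, 28]
    - [0, 0, 0, 0, 0, 0, 32]
    - [0, 0, 0, 0, 0, 0, 40]
    - [0, 0, 0, 0, 0, 0, 55]
    - [0, 0, 0, 0, 0, 0, 70]
    - [0, 0, 0, 0, 0, 0, 80]
    - [0, 0, -4, 0, 0, 0, 80]
    - [0, 0, -14, 0, 0, 0, 80]
    - [0, 0, -30, 0, 0, 0, 80]
    - [0, 0, -50, 0, 0, 0, 80]

```text
clock: 24.97
tcp_pos: [597.4, 273.6, 93.6]
eef_rot: [180.0, 0.1, 18.2]
contact_force: [0.3, 0.3, -0.2]
grip_width: 0.938
finger_force: 0.0
```

Emit:
carry_out:
  rows:
    - [0, 0, -20, 0, 0, 0, 80]
    - [0, 0, -40, 0, 0, 0, 80]
    - [0, 0, -60, 0, 0, 0, 60]
    - [0, 0, -80, 0, 0, 0, 40]
    - [0, 0, -98, 0, 0, 0, 20]
    - [0, 0, -108, 0, 0, 0, 0]
    - [0, 0, -110, 0, 0, 0, 0]
    - [0, 0, -110, 0, 0, 0, 0]
    - [0, 0, -110, 0, 0, 0, 0]
    - [0, 0, -110, 0, 0, 0, 0]

```text
clock: 25.8
tcp_pos: [597.4, 273.6, 201.6]
eef_rot: [180.0, 0.2, 18.2]
contact_force: [-0.0, 1.1, 0.6]
grip_width: 0.001
finger_force: 0.0
```

```bash
python3 - <<'E'
from m import *
from cell import status,vision
s=status.get_state(); p=s["tcp_pos"]; y=s["eef_rot"][2]; print(s["clock"],p,s["eef_rot"],s["grip_width"],s["contact_force"])
c=vision.capture("wrist"); cv2.imwrite("pics/w14.png",c["pixels"]); X=cloud(c)
m=(abs(X[...,2]-58)<4)&(np.hypot(X[...,0]-692,X[...,1]-303)<43)
print("wrench",wrench(c,62)," ring",X[m].mean(0).round(1))
b=[]
for n in ("scene0","side0"):
    d=dict(np.load(n+".npz")); X=cloud(d); m=mask(d,"green")&(abs(X[...,2]-53)<6)&(np.hypot(X[...,0]-526,X[...,1]+299)<40)
    v,u=np.where(m); q=np.array([ray(d,a,b_,52) for a,b_ in zip(u,v)]); r=cv2.minEnclosingCircle(q[:,:2].astype(np.float32)); print(r); b.append(r[0])
b=np.mean(b,0); print(b, rel([*p,y],[b[0],b[1],150,y]))
E
```

```text
25.8 [597.43748286 273.59121013 201.60604813] [1.79995918e+02 1.59167217e-01 1.82301792e+01] 0.0010242896370173677 [-0.02473505  1.14647952  0.60676426]
wrench (array([571.2, 265.6]), array([68.3, 23.7]), 18.9)  ring [691.2 305.2  57.6]
((524.9840087890625, -298.6583251953125), 24.899642944335938)
((524.4398193359375, -299.2076721191406), 23.78700065612793)
[ 524.71191406 -298.93299866] [-248.181, 521.037, 51.606, -0.0]
```

View pics/w14.png

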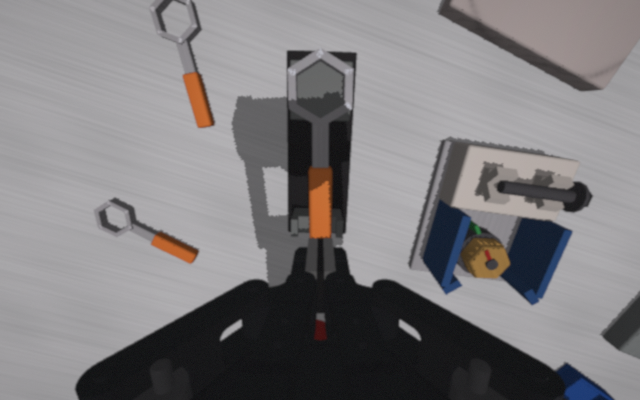

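The wrench lies flat on its rest (ring (321,87), handle (320,203)), in line with the base and released. Next is the button, with the jaws shut.

Emit:
carry_out:
  rows:
    - [-5, 10, 0, 0, 0, 0, 0]
    - [-14, 30, 0, 0, 0, 0, 0]
    - [-28, 58, 0, 0, 0, 0, 0]
    - [-43, 90, 0, 0, 0, 0, 0]
    - [-58, 122, 0, 0, 0, 0, 0]
    - [-73, 154, 0, 0, 0, 0, 0]
    - [-88, 186, 0, 0, 0, 0, 0]
    - [-103, 218, 0, 0, 0, 0, 0]
    - [-118, 248, 0, 0, 0, 0, 0]
    - [-130, 273, 0, 0, 0, 0, 0]

```text
clock: 26.68
tcp_pos: [558.7, -29.1, 203.0]
eef_rot: [180.0, 0.0, 18.2]
contact_force: [1.6, -0.1, -0.1]
grip_width: 0.002
finger_force: 0.0
```

Emit:
carry_out:
  rows:
    - [-13, 27, 0, 0, 0, 0, 0]
    - [-28, 59, 0, 0, 0, 0, 0]
    - [-43, 91, 0, 0, 0, 0, 0]
    - [-58, 123, 0, 0, 0, 0, 0]
    - [-73, 155, 0, 0, 0, 0, 0]
    - [-88, 187, 0, 0, 0, 0, 0]
    - [-102, 217, 5, 0, 0, 0, 0]
    - [-112, 238, 20, 0, 0, 0, 0]
    - [-118, 248, 40, 0, 0, 0, 0]
    - [-118, 248, 55, 0, 0, 0, 0]

```text
clock: 27.52
tcp_pos: [523.3, -301.6, 146.3]
eef_rot: [-180.0, 0.1, 18.0]
contact_force: [0.3, 0.1, -1.0]
grip_width: 0.001
finger_force: 0.0
```

```bash
python3 - <<'E'
from m import *
from cell import status,vision
s=status.get_state(); p=s["tcp_pos"]; y=s["eef_rot"][2]; print(s["clock"],p,s["eef_rot"],s["contact_force"])
d=vision.capture("wrist"); X=cloud(d); m=mask(d,"green")&(abs(X[...,2]-53)<6)&(np.hypot(X[...,0]-526,X[...,1]+299)<40)
print(m.sum(),X[m].mean(0) if m.any() else 0)
print(rel([*p,y],[524.7,-298.9,66,y]))
E
```

```text
27.5167 [ 523.33050969 -301.61316687  146.28941869] [-1.79955101e+02  9.01689123e-02  1.80158418e+01] [ 0.25886883  0.14261035 -1.02779866]
1996 [ 527.04436026 -297.86007907   53.9500092 ]
[2.141, -2.157, 80.289, -0.0]
```

Emit:
carry_out:
  rows:
    - [0.5, -0.5, 8, 0, 0, 0, 0]
    - [1, -1, 24, 0, 0, 0, 0]
    - [2, -2, 42, 0, 0, 0, 0]
    - [2, -2, 58, 0, 0, 0, 0]
    - [2, -2, 70, 0, 0, 0, 0]
    - [2, -2, 78, 0, 0, 0, 0]
    - [2, -2, 82, 0, 0, 0, 0]
    - [2, -2, 85, 0, 0, 0, 0]
    - [2, -2, 87, 0, 0, 0, 0]
    - [2, -2, 89, 0, 0, 0, 0]

```text
clock: 28.4
tcp_pos: [527.1, -296.4, 60.2]
eef_rot: [179.9, -0.1, 18.2]
contact_force: [0.6, -0.9, 0.1]
grip_width: -0.001
finger_force: 0.0
```

Emit:
carry_out:
  rows:
    - [0, 0, 0.5, 0, 0, 0, 0]
    - [0, 0, 1, 0, 0, 0, 0]
    - [0, 0, 1.5, 0, 0, 0, 0]
    - [0, 0, 2, 0, 0, 0, 0]
    - [0, 0, 2.5, 0, 0, 0, 0]
    - [0, 0, 3, 0, 0, 0, 0]
    - [0, 0, 3, 0, 0, 0, 0]
    - [0, 0, 3, 0, 0, 0, 0]
    - [0, 0, 3, 0, 0, 0, 0]
    - [0, 0, 3, 0, 0, 0, 0]

```text
clock: 29.23
tcp_pos: [526.7, -296.1, 56.4]
eef_rot: [-180.0, -0.0, 18.2]
contact_force: [-0.5, -0.0, -0.2]
grip_width: 0.004
finger_force: 0.0
```

```bash
python3 - <<'E'
from m import *
from cell import status,vision
s=status.get_state(); print(s["tcp_pos"],s["contact_force"],s["q"].round(1))
d=vision.capture("side"); X=cloud(d); m=mask(d,"green")&(np.hypot(X[...,0]-526,X[...,1]+299)<40)
print(m.sum(),np.percentile(X[m][:,2],[5,50,95]))
cv2.imwrite("pics/b1.png",cv2.resize(d["pixels"][200:350,260:460],(800,600),interpolation=cv2.INTER_CUBIC))
E
```

```text
[ 526.69846834 -296.11632542   56.40913909] [-0.50013872 -0.03807762 -0.16479611] [-32.8  21.8  77.6   0.   80.7  38.9]
5 [51.06771217 52.35390181 54.05482248]
```

View pics/b1.png

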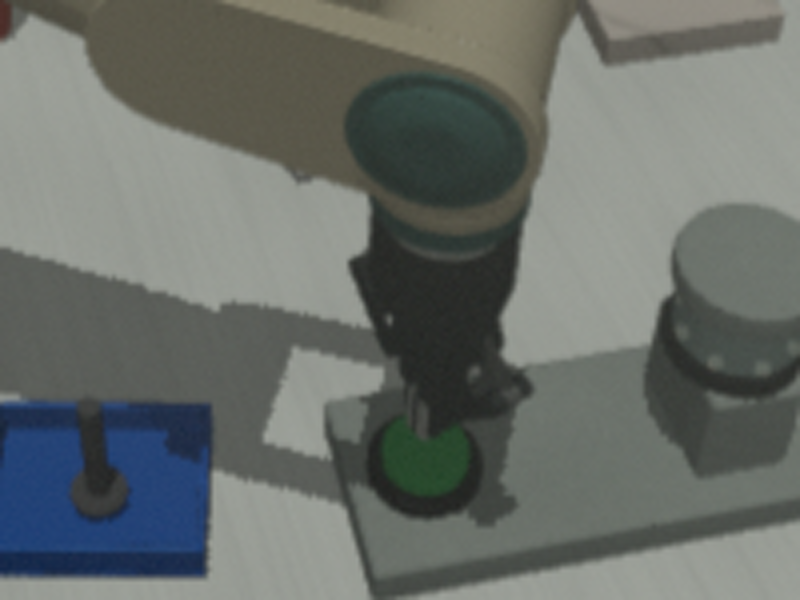

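The closed tips are over the rear half of the green button, at (425,435) against its centre (425,460). There is no force yet, so I'll go a little nearer its centre and lower gently.

Emit:
carry_out:
  rows:
    - [0, 2, 0.4, 0, 0, 0, 0]
    - [0, 2, 0.8, 0, 0, 0, 0]
    - [0, 2, 1.2, 0, 0, 0, 0]
    - [0, 2, 1.6, 0, 0, 0, 0]
    - [0, 2, 2, 0, 0, 0, 0]
    - [0, 2, 2.4, 0, 0, 0, 0]
    - [0, 2, 2.8, 0, 0, 0, 0]
    - [0, 2, 3.2, 0, 0, 0, 0]
    - [0, 2, 3.6, 0, 0, 0, 0]
    - [0, 2, 4, 0, 0, 0, 0]

```text
clock: 30.12
tcp_pos: [527.3, -298.0, 52.4]
eef_rot: [-180.0, -0.0, 18.2]
contact_force: [0.4, 0.4, -0.6]
grip_width: 0.001
finger_force: 0.0
```

I've now viewed 11 pictures, one over the limit of 10, so I'll use numbers only from here.

```bash
python3 - <<'E'
from m import *
from cell import status,vision
s=status.get_state(); print(s["tcp_pos"],s["contact_force"],s["joint_torque"].round(2))
for n in ("side","scene"):
    d=vision.capture(n); X=cloud(d); near=np.hypot(X[...,0]-527,X[...,1]+298)<23
    h=hsv(d); g=mask(d,"green")&near
    dark=(h[...,2]<70)&near&(X[...,2]<120)&~g
    print(n,"green z",g.sum(),np.percentile(X[g][:,2],[5,50,95]).round(1) if g.any() else 0,"not-green by z:")
    for lo in range(30,100,6):
        k=near&~g&(X[...,2]>=lo)&(X[...,2]<lo+6)
        if k.sum(): print("  ",lo,k.sum(),X[k].mean(0).round(1))
    a=dict(np.load(n+"0.npz")); A=cloud(a); g0=mask(a,"green")&(np.hypot(A[...,0]-527,A[...,1]+298)<26); print("  orig green z",g0.sum(),np.percentile(A[g0][:,2],[5,50,95]).round(1))
E
```

```text
[ 527.30147278 -298.00893218   52.35120919] [ 0.41457559  0.36417461 -0.61774325] [ 0.000e+00 -4.897e+01 -3.360e+01  0.000e+00  1.000e-02  0.000e+00]
side green z 1 [51.7 51.7 51.7] not-green by z:
   48 162 [ 523.6 -303.3   52.5]
   54 33 [ 523.6 -301.7   55. ]
   60 1 [ 524.4 -305.1   63. ]
   66 10 [ 519.4 -303.6   69.5]
   72 15 [ 524.5 -305.9   74.5]
   78 20 [ 520.8 -305.8   81. ]
   84 17 [ 522.3 -305.3   86.9]
   90 17 [ 519.8 -304.3   93. ]
   96 11 [ 519.  -303.3   99.6]
  orig green z 286 [50.3 52.9 55.3]
scene green z 18 [45.  53.  57.5] not-green by z:
   36 4 [ 542.7 -286.2   40.3]
   42 5 [ 536.8 -284.3   43.7]
   48 52 [ 525.5 -297.1   52.8]
   54 33 [ 531.2 -296.    54.7]
   60 1 [ 535.1 -290.9   65.5]
   66 10 [ 531.9 -291.9   69.3]
   72 17 [ 533.  -295.6   75. ]
   78 18 [ 533.  -292.8   81. ]
   84 15 [ 532.  -291.1   86.7]
   90 24 [ 533.1 -293.3   92.6]
   96 17 [ 535.4 -295.1   99.1]
  orig green z 121 [50.8 53.5 55.5]
```

Emit:
carry_out:
  rows:
    - [0, 0, 0.6, 0, 0, 0, 0]
    - [0, 0, 1.2, 0, 0, 0, 0]
    - [0, 0, 1.8, 0, 0, 0, 0]
    - [0, 0, 2.4, 0, 0, 0, 0]
    - [0, 0, 3, 0, 0, 0, 0]
    - [0, 0, 3.6, 0, 0, 0, 0]
    - [0, 0, 4.2, 0, 0, 0, 0]
    - [0, 0, 4.8, 0, 0, 0, 0]
    - [0, 0, 5.4, 0, 0, 0, 0]
    - [0, 0, 6, 0, 0, 0, 0]

```text
clock: 31.05
tcp_pos: [527.3, -298.0, 46.3]
eef_rot: [-180.0, -0.0, 18.2]
contact_force: [0.0, 0.3, 0.2]
grip_width: -0.0
finger_force: 0.0
```

```bash
cat > tip.py <<'E'
from m import *
from cell import status,vision
s=status.get_state(); print(s["clock"],s["tcp_pos"],s["contact_force"],s["eef_rot"])
for n in ("side","scene"):
    d=vision.capture(n); X=cloud(d); near=np.hypot(X[...,0]-527,X[...,1]+298)<35
    a=dict(np.load(n+"0.npz")); ch=(cv2.absdiff(a["pixels"],d["pixels"]).max(2)>25)
    v=hsv(d); dark=(v[...,2]<60)&(v[...,1]<90)&near
    z=X[dark][:,2]; print(n,np.histogram(z,bins=range(30,110,5))[0])
    g=cv2.inRange(v,np.array((45,100,25)),np.array((80,255,255)))>0; g&=near
    print("  green",g.sum(),np.percentile(X[g][:,2],[10,50,90]).round(1) if g.any() else "")
    a0=cv2.inRange(hsv(a),np.array((45,100,25)),np.array((80,255,255)))>0; A=cloud(a); a0&=np.hypot(A[...,0]-527,A[...,1]+298)<35
    print("  green0",a0.sum(),np.percentile(A[a0][:,2],[10,50,90]).round(1))
E
python3 tip.py
```

```text
31.05 [ 527.29853066 -298.02041367   46.31929729] [0.02259166 0.25553908 0.21099479] [-1.79995675e+02 -5.04755987e-03  1.82309710e+01]
side [ 19  80 134   3   6   0   1   8   8  14   3  11   5   4  22]
  green 223 [48.5 52.4 54.4]
  green0 338 [49.7 52.8 54.7]
scene [33 15 26  0  0  2  3  8 11  9  8  7  8  9 17]
  green 139 [45.2 52.6 54.7]
  green0 170 [45.2 52.6 54.8]
```

Emit:
carry_out:
  rows:
    - [0, 0, 0.6, 0, 0, 0, 0]
    - [0, 0, 1.2, 0, 0, 0, 0]
    - [0, 0, 1.8, 0, 0, 0, 0]
    - [0, 0, 2.4, 0, 0, 0, 0]
    - [0, 0, 3, 0, 0, 0, 0]
    - [0, 0, 3.6, 0, 0, 0, 0]
    - [0, 0, 4.2, 0, 0, 0, 0]
    - [0, 0, 4.8, 0, 0, 0, 0]
    - [0, 0, 5.4, 0, 0, 0, 0]
    - [0, 0, 6, 0, 0, 0, 0]

```text
clock: 31.98
tcp_pos: [527.3, -298.1, 40.6]
eef_rot: [180.0, -0.0, 18.2]
contact_force: [-1.6, 0.1, 1.6]
grip_width: -0.005
finger_force: 1.2
```

```bash
python3 tip.py
```

```text
31.9833 [ 527.32176786 -298.0509453    40.58040505] [-1.6245642   0.05999802  1.61999456] [ 1.79998101e+02 -8.03607022e-03  1.82303855e+01]
side [ 20  79 132   3   3   0   6  15   7   8   7   4   8  19  35]
  green 200 [48.  51.1 53. ]
  green0 338 [49.7 52.8 54.7]
scene [32 15 26  0  0  3  8 10 15  9  9  8  9 15 22]
  green 124 [44.8 50.9 54. ]
  green0 170 [45.2 52.6 54.8]
```

Emit:
carry_out:
  rows:
    - [0, 0, 0.6, 0, 0, 0, 0]
    - [0, 0, 1.2, 0, 0, 0, 0]
    - [0, 0, 1.8, 0, 0, 0, 0]
    - [0, 0, 2.4, 0, 0, 0, 0]
    - [0, 0, 3, 0, 0, 0, 0]
    - [0, 0, 3.6, 0, 0, 0, 0]
    - [0, 0, 4.2, 0, 0, 0, 0]
    - [0, 0, 4.8, 0, 0, 0, 0]
    - [0, 0, 5.4, 0, 0, 0, 0]
    - [0, 0, 6, 0, 0, 0, 0]

```text
clock: 32.92
tcp_pos: [527.4, -298.1, 34.5]
eef_rot: [180.0, -0.0, 18.2]
contact_force: [-2.6, 0.9, 5.7]
grip_width: 0.001
finger_force: 2.8
```

```bash
python3 tip.py
```

```text
32.9167 [ 527.37647551 -298.08268616   34.54866183] [-2.5682911   0.89051495  5.72971156] [ 1.79989889e+02 -1.06722465e-02  1.82325877e+01]
side [ 23  77 141   1   1  10   9  11   7   6   3   5  25  42  41]
  green 166 [43.4 45.3 47.3]
  green0 338 [49.7 52.8 54.7]
scene [36 14 32  1  3 14  9  7 12  8  9  8 16 30 28]
  green 95 [43.1 45.6 47.3]
  green0 170 [45.2 52.6 54.8]
```

Down about 7.3 mm. I'll press on to the hard stop.

Emit:
carry_out:
  rows:
    - [0, 0, 0.3, 0, 0, 0, 0]
    - [0, 0, 0.6, 0, 0, 0, 0]
    - [0, 0, 0.9, 0, 0, 0, 0]
    - [0, 0, 1.2, 0, 0, 0, 0]
    - [0, 0, 1.5, 0, 0, 0, 0]
    - [0, 0, 1.8, 0, 0, 0, 0]
    - [0, 0, 1.8, 0, 0, 0, 0]
    - [0, 0, 1.8, 0, 0, 0, 0]
    - [0, 0, 1.8, 0, 0, 0, 0]
    - [0, 0, 1.8, 0, 0, 0, 0]

```text
clock: 33.85
tcp_pos: [527.5, -298.1, 34.0]
eef_rot: [180.0, -0.0, 18.2]
contact_force: [-5.7, 2.9, 12.3]
grip_width: 0.001
finger_force: 6.0
```

Emit:
carry_out:
  rows:
    - [0, 0, -1, 0, 0, 0, 0]
    - [0, 0, -3, 0, 0, 0, 0]
    - [0, 0, -7, 0, 0, 0, 0]
    - [0, 0, -14, 0, 0, 0, 0]
    - [0, 0, -28, 0, 0, 0, 0]
    - [0, 0, -48, 0, 0, 0, 0]
    - [0, 0, -72, 0, 0, 0, 0]
    - [0, 0, -98, 0, 0, 0, 0]
    - [0, 0, -120, 0, 0, 0, 0]
    - [0, 0, -130, 0, 0, 0, 0]

```text
clock: 34.68
tcp_pos: [528.2, -298.6, 166.2]
eef_rot: [179.8, -0.2, 18.2]
contact_force: [0.8, 0.8, 0.9]
grip_width: 0.003
finger_force: 0.0
```

Emit:
carry_out:
  rows:
    - [-6, 0, -10, 0, 0, 0, 0]
    - [-18, 0, -20, 0, 0, 0, 0]
    - [-36, 0, -30, 0, 0, 0, 0]
    - [-56, 0, -40, 0, 0, 0, 0]
    - [-76, 0, -50, 0, 0, 0, 0]
    - [-92, 0, -58, 0, 0, 0, 0]
    - [-100, 0, -60, 0, 0, 0, 0]
    - [-100, 0, -60, 0, 0, 0, 0]
    - [-100, 0, -60, 0, 0, 0, 0]
    - [-100, 0, -60, 0, 0, 0, 0]

```text
clock: 35.52
tcp_pos: [432.6, -328.8, 221.3]
eef_rot: [-179.9, 0.0, 18.3]
contact_force: [-0.0, 0.7, 0.1]
grip_width: -0.0
finger_force: 0.0
```

```bash
python3 tip.py; python3 - <<'E'
from m import *
from cell import vision
for n in ("scene","side"):
    a=dict(np.load(n+"0.npz")); c=vision.capture(n); X=cloud(c); A=cloud(a)
    print(n,"wrench",wrench(a,62),wrench(c,62))
    for k,(x,y) in {"cup":(347,204),"nestbolt":(650,60),"tray":(345,-250),"ring":(692,305)}.items():
        r=[]
        for D,P in ((a,A),(c,X)):
            m=(np.hypot(P[...,0]-x,P[...,1]-y)<60)&(P[...,2]>40)&(P[...,2]<110); r.append((int(m.sum()),P[m].mean(0).round(1).tolist()))
        print("  ",k,r)
    p,Z,rr=nutpix(c,(569.4,45))
    if rr is not None: print("  red",rr.mean(0).round(1))
E
```

```text
35.5167 [ 432.58134263 -328.83495506  221.31713128] [-0.03748848  0.7375427   0.05663467] [-1.79897881e+02  3.68860949e-02  1.82573326e+01]
side [  7  75 119   2   1   0   0   0   0   0   0   0   0   0   0]
  green 331 [50.2 52.8 54.5]
  green0 338 [49.7 52.8 54.7]
scene [18 16 36  1  0  0  0  0  0  0  0  0  0  0  0]
  green 169 [45.1 52.6 54.8]
  green0 170 [45.2 52.6 54.8]
scene wrench (array([575.9, 267. ]), array([87.1, 24.6]), 17.9) (array([576.7, 266.4]), array([87.4, 24.8]), 17.6)
   cup [(794, [347.6, 202.9, 73.1]), (793, [347.4, 202.8, 73.2])]
   nestbolt [(1129, [670.1, 66.4, 59.5]), (1121, [670.2, 66.1, 59.5])]
   tray [(69, [350.1, -243.5, 70.2]), (70, [350.1, -243.8, 69.6])]
   ring [(730, [690.5, 304.5, 51.5]), (733, [690.9, 304.3, 51.7])]
  red [576.4  53.7  58. ]Traceback (most recent call last):
  File "<stdin>", line 5, in <module>
  File "m.py", line 8, in wrench
    N,L,S,C=cv2.connectedComponentsWithStats(m.astype(np.uint8)); i=1+np.argmax(S[1:,4])
                                                                      ~~~~~~~~~^^^^^^^^^
    return _wrapfunc(a, 'argmax', axis=axis, out=out, **kwds)
    return bound(*args, **kwds)
ValueError: attempt to get argmax of an empty sequence
```

The wrench is back on its rest, the button is up, and the cup and both bolts haven't moved. Handing in.

```bash
python3 -c "
from cell import robot
print(robot.hand_in())"
```

```text
the job is handed in; nothing more can be done
None
```

Job handed in at about 36 s: the nut is at its stop, the wrench is released flat on its rest, the button was pressed to its stop and came back up, and the cup and both bolts are unmoved; I viewed 11 pictures, one over the limit of 10.

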